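Step the wedge spacer along the border jig

TASK

The sliding slats of the stained-glass border jig must be set to equal gaps, each as wide as the wedge-nosed wooden spacer. Working outward from the fixed fence, take the spacer by its handle and push it nose-down, square to the slats, to the base board between the fence and the first slat, so that it spreads the gap to its own width; then lift it out and do the same between the first and the second slat. Leave it standing upright in that second gap, right down, and let go.

Things in the scene. Friction and masses are not known exactly. Their poses are not given: they have to be found in the camera images.
- spacer_handle (a point): Middle of the handle, 84 mm above the foot, of the loose wooden spacer, standing nose-down (0.12 kg, 40 mm long in own x). In own y: foot 16 mm thick, wedge widening evenly on both sides to 56 mm at height 40, straight to 62, then handle 30 mm thick up to 105 mm. Grip here from above, over 30 or 40 mm. The plain block without wedge and shoulders is not it.
- fence (a point): Middle of the top edge of the fixed bar (fence), with a cleat behind it, at one end of the jig: a fixed plywood board 190 x 250 mm, its face 12 mm above the bench, with three parallel bars across. Each bar is 18 mm thick (own y), 170 mm long (own x), its top 58 mm above the bench. Own y points level along the row, from the fence to the first and second slat; z up.
- slat1_top (a point): Middle of the top edge of the first slat, the bar next to the fence; same size and axes. It slides along the row only, never turns, with about 2 N friction, and stays where left. Gap to the fence 43 to 47 mm at the start. The spacer lowered straight with its side in line with the near bar's face, or 2 mm clear, enters the gap and pushes the farther bar outward (5 to 15 N).
- slat2_top (a point): Middle of the top edge of the second slat, the last bar of the row; same size, axes and sliding as the first. Once the first gap is set, the gap between the two slats is about 44 to 50 mm and is set the same way, starting from the first slat's face.
There are look-alikes about, which are no part of the job. What is shaped like the part that bears spacer_handle but blue or pink is not meant.

How it is judged (in metres and radians):
On the way:
1. the spacer stands right down between the fence and the first slat, and that gap is set to its width (y of slat1_top in the frame of fence between 0.066 and 0.082 m and y of spacer_handle in the frame of fence between 0.025 and 0.049 m and x of spacer_handle in the frame of fence between -0.06 and 0.06 m and height (world z) of spacer_handle below 0.104 m and angle between spacer_handle's own z axis and vertical below 0.18 rad), for 0.1 s.
At the end, for the whole second after the job is handed in: Both gaps (fence to first slat, first to second slat) are 56 mm within 8 mm, and the released spacer stands in the second gap: midway within 12 mm, within 60 mm of the row's middle line, upright within 10 degrees, its foot within 8 mm of the base board (y of slat1_top in the frame of fence between 0.066 and 0.082 m and y of slat2_top in the frame of slat1_top between 0.066 and 0.082 m and y of spacer_handle in the frame of slat1_top between 0.025 and 0.049 m and x of spacer_handle in the frame of slat1_top between -0.06 and 0.06 m and height (world z) of spacer_handle below 0.104 m and angle between spacer_handle's own z axis and vertical below 0.18 rad); the robot touches nothing.
It also fails if it takes over 45 s, if anything falls off the work surface, if the arm or the gripper's body presses on something with over 40 N, if the wrist force passes 120 N, or if a joint passes its speed limit or range.

ROBOT

A 6-joint arm with a two-finger parallel gripper is mounted at the origin on the work surface. World frame = base frame: x ahead of the robot, y to its left, z up, the work surface at z = 0. Lengths are in m, angles in degrees, forces in N, time in s.
With the tool pointing down it reaches from about 0.4 to 0.825 m from the base axis. Payload 7 kg.
Tool frame: the origin (TCP) lies midway between the tips of the shut fingers; the grasp point (between the pads) lies 19 mm behind it; z points along the fingers, y is the direction in which the jaws open and shut (so a half turn about z gives the same grasp; the last joint's range is limited). The gripper opens to 85 mm and grips with 20 to 120 N. Pads are 22 mm wide; open, the fingers measure 114 mm over their backs; the gripper's body (76 mm by 85 mm) begins 54 mm behind the grasp point. The pads swing forward as they close: fully open they stand 13 mm farther back than shut.
Start: joints at [90.247, 20.546, 0.682, 0, -70.136, -16.507], TCP at [0.189, 0.648, 0.231] pointing down, gripper open.
Joint ranges: [-176.03, 176.03], [-82.01, 121.73], [-58.28, 71.71], [-173.87, 95.51], [-174.79, -0.11], [-173.66, 173.66]. Speed limits (degrees/s): [136.94, 136.94, 172.46, 180, 180, 180].

INTERFACE

Orientations are given as a 3x3 rotation matrix whose columns are the frame's x, y, z axes.
In Python, from rig import env, get_image, sign_off gives the robot as it stands.
- The arm moves only by the shell command python3 -m inch 'ROWS' [OPENING] [FORCE]. ROWS is JSON, a list of rows, each an object with "offset": the shift along the tool's x, y, z in m, a list of three; "delta_rot": the turn, a rotation vector about the tool's x, y, z in degrees, a list of three. A call has 1 to 10 rows; each row shifts and turns the pose as measured when the row begins, along the tool's axes as they then stand; what a row does not reach is not made up. A row lasts 1/10 s, in which the tool goes at most 50 mm and 8.59 degrees, less where a joint would pass 70% of its speed; a pose out of reach is approached as far as the arm can. A call with a gripper value outside its range is refused whole. OPENING is the opening, from -1 (shut) to 1 (fully open), so that 0 is half open, set as the call begins (- or left out, the last holds). The fingers move at their own pace and stop on an object; FORCE is the grip in N (left out, the last holds). Time passes only in rows, so rows that do not move let the fingers close. It gives the time, the measured TCP pose, the force and the opening at its end, in the units of the state.
- env.sense(): the state, without advancing time (a new reading comes with each control period).
- get_image(name): name is "scene" or "top"; returns a dict with "image" (420x560x3 uint8, red, green, blue), "fx", "fy", "cx", "cy" (pixels), "rvec" (rotation vector, rad) and "tvec" (3), from world to camera coordinates, as OpenCV has them. Camera axes: x right, y down, z forward; pixel columns grow to the right and rows downward; lengths in m; the calibration is good to about 2 mm. A picture is of the moment at which its call begins. There is no depth.
- sign_off(): hands the job in, once; it reports no verdict.
The state is a dict: "time_s": time; "q": joint angles; "joint_vel": joint speeds; "tau": joint torques, N m; "position": TCP position; "orientation": TCP orientation; "wrist_force": force on the tool from outside, world axes, zero at the start; "moment": the same for the moment, N m; "finger_gap": opening from 0.0 (shut) to 1.0 (fully open).
Only numpy, scipy, OpenCV 4.12 (cv2) and the standard library are available. Lean on these libraries where they do the work, as an engineer would, in place of code of your own. Each camera call takes 0.05 s, during which the arm holds its last target. There are 200 camera calls.

## Working session

There is one attempt and no reset: what is moved stays moved. The work goes in short steps, Python scripts to look and compute and a shell command to move; the robot and the scene stay as the last step left them, time stands still between calls to the robot, and variables do not carry over. Pictures are saved under pics/ and viewed, about 8 in all and at most 12, crops included, and the job is handed in when it is done.

```bash
mkdir -p pics
cat > h.py <<'E'
import numpy as np, cv2
from rig import env, get_image, sign_off
def grab(n,f=None):
    d=get_image(n)
    if f: cv2.imwrite('pics/'+f,d['image'][:,:,::-1])
    return d
def ray(d,u,v,z):
    R=cv2.Rodrigues(np.array(d['rvec'],float))[0];t=np.array(d['tvec'],float).ravel()
    c=-R.T@t; r=R.T@np.array([(u-d['cx'])/d['fx'],(v-d['cy'])/d['fy'],1])
    return c+r*(z-c[2])/r[2]
def proj(d,p):
    K=np.array([[d['fx'],0,d['cx']],[0,d['fy'],d['cy']],[0,0,1]])
    return cv2.projectPoints(np.array(p,float).reshape(-1,3),np.array(d['rvec'],float),np.array(d['tvec'],float),K,None)[0].reshape(-1,2)
E
python3 - <<'E'
from h import *
a=grab('scene','s0.png');b=grab('top','t0.png')
for d in(a,b):
    R=cv2.Rodrigues(np.array(d['rvec'],float))[0];print(-R.T@np.array(d['tvec']).ravel(),R[2],d['fx'])
s=env.sense();print(s['position'],np.round(s['orientation'],3),s['time_s'],s['wrist_force'],s['finger_gap'])
E
```

```text
[1.11577516 0.08229755 0.47257047] [-0.80848231 -0.21437823 -0.54808607] 381.6947920195561
[ 0.44315737 -0.07133344  0.85308659] [ 0.1649476   0.02292281 -0.98603592] 446.52580031604634
[0.18890667 0.64759802 0.23050191] [[ 0.96  -0.28  -0.   ]
 [-0.28  -0.96  -0.001]
 [ 0.     0.001 -1.   ]] 0.1 [-1.18763813 -0.45118092  0.03738043] 1.0004868069296533
```

View pics/s0.png

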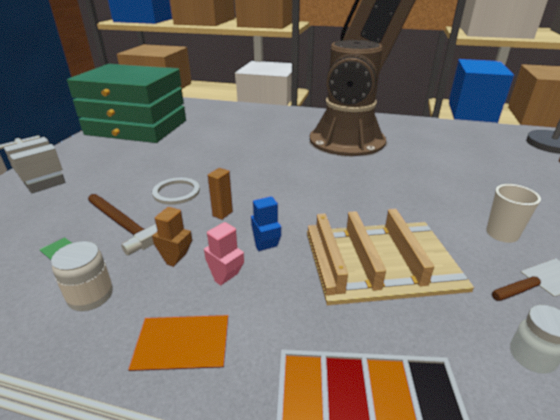

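View pics/t0.png

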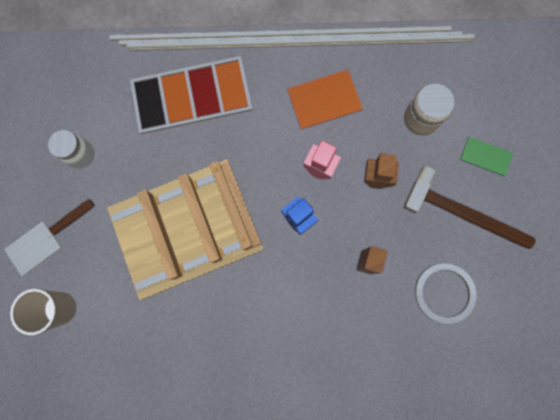

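Top view: the spacer candidates are the brown wedge (383,170), plain brown block (375,260), blue wedge (300,213) and pink wedge (323,158). I choose the brown wedge. The jig is at (185,228), and the fence with its cleat is on the right (235,205). Next, one close crop of both.

Run:
```python
from h import *
d=grab('top');im=d['image'][:,:,::-1]
a=cv2.resize(im[150:305,95:275],None,fx=3.3,fy=3.3,interpolation=cv2.INTER_CUBIC)[:512]
b=cv2.resize(im[140:200,355:410],None,fx=3.6,fy=3.6,interpolation=cv2.INTER_CUBIC)
s=grab('scene');c=cv2.resize(s['image'][195:275,145:205,::-1],None,fx=3.3,fy=3.3,interpolation=cv2.INTER_CUBIC)
o=np.zeros((520,800,3),np.uint8);o[:a.shape[0],:a.shape[1]]=a;o[:b.shape[0],600:600+b.shape[1]]=b;o[230:230+c.shape[0],600:600+c.shape[1]]=c
cv2.imwrite('pics/c0.png',o)
for u,v in((383,170),(300,213),(200,220)):print(ray(d,u,v,.06))
```

```text
[ 0.64123723 -0.24736612  0.06      ]
[ 0.56480827 -0.09515323  0.06      ]
[0.55508314 0.08498132 0.06      ]
```

View pics/c0.png

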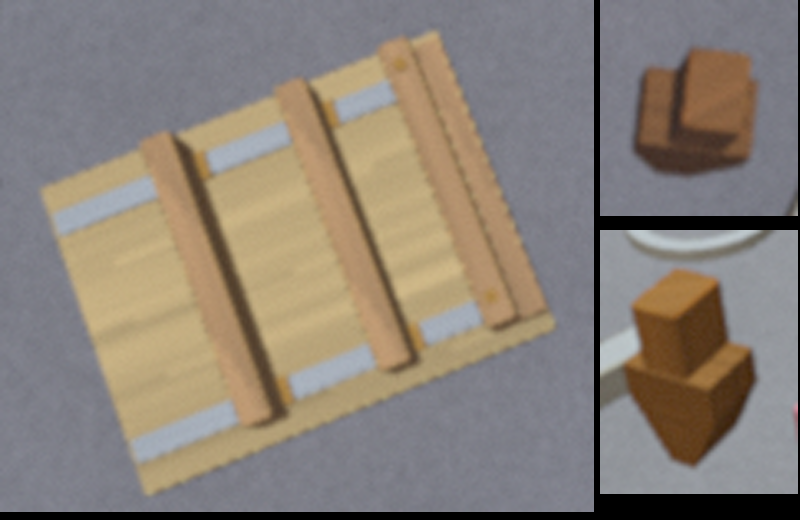

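The crop confirms the choice: the brown spacer has a wedge and shoulders, with the handle top at about crop (715,92) and its 30 mm side running image-horizontally. The bar top corners are readable too. Now I measure.

Run:
```python
from h import *
d=grab('top')
def P(L,s,o,z): return np.array([ray(d,(x+.5)/s-.5+o[0],(y+.5)/s-.5+o[1],z)[:2] for x,y in L])
B={'fence':[(380,48),(408,40),(485,328),(517,318)],'s1':[(277,88),(305,80),(383,368),(412,360)],'s2':[(143,145),(175,134),(240,425),(272,416)]}
for k,L in B.items():
    p=P(L,3.3,(95,150),.058);e0=p[:2].mean(0);e1=p[2:].mean(0);v=e0-e1
    print(k,'mid',p.mean(0).round(4),'len',np.linalg.norm(v).round(4),'ang',np.degrees(np.arctan2(v[1],v[0])).round(2),'w',np.linalg.norm(p[0]-p[1]).round(4),np.linalg.norm(p[2]-p[3]).round(4))
p=P([(690-600,48),(748-600,53),(742-600,137),(683-600,128)],3.6,(355,140),.105)
print('handle',p.mean(0),[np.linalg.norm(p[i]-p[(i+1)%4]).round(4) for i in range(4)])
for i,j in((1,0),(2,3),(3,0),(2,1)):
    v=p[j]-p[i];print(np.degrees(np.arctan2(v[1],v[0])).round(1))
# handle mask
im=d['image'][140:200,355:410].astype(np.uint8);big=cv2.resize(im,None,fx=8,fy=8,interpolation=cv2.INTER_CUBIC)
h=cv2.cvtColor(big,cv2.COLOR_RGB2HSV);m=((h[...,1]>90)&(h[...,0]<20)).astype(np.uint8)
print('V pct',np.percentile(h[...,2][m>0],[5,25,50,75,95]))
t,_=cv2.threshold(h[...,2][m>0].reshape(-1,1),0,255,cv2.THRESH_OTSU)
for nm,mm,z in(('all',m,.03),('top',m*(h[...,2]>t),.105)):
    c=max(cv2.findContours(mm.astype(np.uint8),0,2)[0],key=cv2.contourArea);bx=cv2.boxPoints(cv2.minAreaRect(c))
    q=P(bx,8,(355,140),z);print(nm,t,q.mean(0),[ (np.linalg.norm(q[i]-q[i-1]).round(4),np.degrees(np.arctan2(*(q[i]-q[i-1])[::-1])).round(1)) for i in range(4)])
```

```text
fence mid [0.5827 0.0312] len 0.1675 ang 20.84 w 0.0162 0.0181
s1 mid [0.5612 0.0878] len 0.1675 ang 21.38 w 0.0162 0.0162
s2 mid [0.5316 0.1622] len 0.1653 ang 20.57 w 0.0186 0.0177
handle [ 0.63867269 -0.24429515] [np.float64(0.0276), np.float64(0.0414), np.float64(0.028), np.float64(0.0396)]
83.7
79.9
-7.7
-7.2
V pct [ 68.  82. 125. 138. 144.]
all 105.0 [ 0.64818774 -0.25094395] [(np.float64(0.0582), np.float64(83.4)), (np.float64(0.0659), np.float64(-7.8)), (np.float64(0.0589), np.float64(-96.7)), (np.float64(0.0658), np.float64(171.6))]
top 105.0 [ 0.63347515 -0.2455282 ] [(np.float64(0.0334), np.float64(81.7)), (np.float64(0.0493), np.float64(-9.6)), (np.float64(0.0337), np.float64(-98.5)), (np.float64(0.0492), np.float64(170.0))]
```

```bash
cat > need.py <<'E'
import sys,numpy as np
from rig import env
from scipy.spatial.transform import Rotation as Ro
x,y,z,a=map(float,sys.argv[1:5]) # TCP target, world angle (deg) of tool y axis
s=env.sense();R=np.array(s['orientation']);p=np.array(s['position'])
yv=np.array([np.cos(np.radians(a)),np.sin(np.radians(a)),0]);zv=np.array([0,0,-1.])
T=np.c_[np.cross(yv,zv),yv,zv]
print('t',s['time_s'],'pos',p.round(4),'tool offset',(R.T@(np.array([x,y,z])-p)).round(4),'rot',Ro.from_matrix(R.T@T).as_rotvec(degrees=True).round(2),'F',np.round(s['wrist_force'],1),'gap',round(s['finger_gap'],3))
E
python3 -m inch '[{"offset":[0.034,0.036,0],"delta_rot":[0,0,0]},{"offset":[0.034,0.036,0],"delta_rot":[0,0,0]},{"offset":[0.034,0.036,0],"delta_rot":[0,0,0]},{"offset":[0.034,0.036,0],"delta_rot":[0,0,0]},{"offset":[0.034,0.036,0],"delta_rot":[0,0,0]},{"offset":[0.034,0.036,0],"delta_rot":[0,0,0]},{"offset":[0.034,0.036,0],"delta_rot":[0,0,0]},{"offset":[0.034,0.036,0],"delta_rot":[0,0,0]},{"offset":[0.034,0.036,0],"delta_rot":[0,0,0]},{"offset":[0.034,0.036,0],"delta_rot":[0,0,0]}]' 1 60
python3 need.py 0.6385 -0.2445 0.15 -97.5
```

```text
time_s: 1.25
position: [0.4146, 0.2039, 0.2298]
orientation: [[0.963, -0.271, 0.002], [-0.271, -0.963, -0.001], [0.002, 0.001, -1.0]]
wrist_force: [1.3, 1.7, -0.2]
finger_gap: 1.001
t 1.25 pos [0.4146 0.2039 0.2298] tool offset [0.337  0.3708 0.0808] rot [ 0.05 -0.13 -8.24] F [ 1.3  1.7 -0.2] gap 1.001
```

```bash
python3 -m inch '[{"offset":[0.034,0.036,0],"delta_rot":[0,0,0]},{"offset":[0.034,0.036,0],"delta_rot":[0,0,0]},{"offset":[0.034,0.036,0],"delta_rot":[0,0,0]},{"offset":[0.034,0.036,0],"delta_rot":[0,0,0]},{"offset":[0.034,0.036,0],"delta_rot":[0,0,0]},{"offset":[0.034,0.036,0],"delta_rot":[0,0,0]},{"offset":[0.034,0.036,0],"delta_rot":[0,0,0]},{"offset":[0.034,0.036,0],"delta_rot":[0,0,0]},{"offset":[0.034,0.036,0],"delta_rot":[0,0,0]},{"offset":[0.02,0.02,0],"delta_rot":[0,0,-7]}]'
python3 need.py 0.6385 -0.2445 0.15 -97.5
```

```text
time_s: 2.25
position: [0.6351, -0.2245, 0.2324]
orientation: [[0.988, -0.151, 0.007], [-0.151, -0.988, 0.002], [0.007, -0.003, -1.0]]
wrist_force: [0.8, 0.3, -0.0]
finger_gap: 1.0
t 2.25 pos [ 0.6351 -0.2245  0.2324] tool offset [0.0058 0.0195 0.0824] rot [-0.16 -0.4  -1.2 ] F [ 0.8  0.3 -0. ] gap 1.0
```

```bash
python3 -m inch '[{"offset":[0.006,0.0195,0.04],"delta_rot":[0,0,-1]},{"offset":[0,0,0.04],"delta_rot":[0,0,0]},{"offset":[0,0,0],"delta_rot":[0,0,0]}]'
python3 need.py 0.6385 -0.2445 0.068 -97.5
python3 -c "
from h import *
d=grab('scene');print(proj(d,[[.6385,-.2445,.105],[.5827,.0312,.058],[.5612,.0878,.058],[.5316,.1622,.058]]), ray(d,168.9,214.1,.105))"
```

```text
time_s: 2.55
position: [0.6405, -0.2509, 0.1495]
orientation: [[0.991, -0.135, 0.009], [-0.135, -0.991, 0.001], [0.008, -0.002, -1.0]]
wrist_force: [-0.0, 0.8, -0.2]
finger_gap: 0.998
t 2.55 pos [ 0.6405 -0.2509  0.1495] tool offset [-0.0035 -0.0059  0.0815] rot [-0.11 -0.48 -0.24] F [-0.   0.8 -0.2] gap 0.998
[[167.60002075 212.38958807]
 [329.81209027 239.55030288]
 [363.50204469 237.26608865]
 [406.98692413 233.8767142 ]] [ 0.64266899 -0.23976538  0.105     ]
```

```bash
python3 -m inch '[{"offset":[-0.003,-0.007,0.02],"delta_rot":[0,-0.4,0]},{"offset":[0,0,0.02],"delta_rot":[0,0,0]},{"offset":[0,0,0.02],"delta_rot":[0,0,0]},{"offset":[0,0,0.015],"delta_rot":[0,0,0]},{"offset":[0,0,0.003],"delta_rot":[0,0,0]},{"offset":[0,0,0],"delta_rot":[0,0,0]}]'
python3 need.py 0.6395 -0.2435 0.068 -97.5
python3 -c "
from h import *
a=grab('top')['image'][130:230,330:450];b=grab('scene')['image'][150:290,100:260]
o=np.hstack([cv2.resize(a,(400,333),interpolation=2),cv2.resize(b,(380,333),interpolation=2)]);cv2.imwrite('pics/g0.png',o[:,:,::-1])"
```

```text
time_s: 3.2
position: [0.6484, -0.243, 0.0878]
orientation: [[0.991, -0.128, 0.021], [-0.128, -0.992, -0.005], [0.022, 0.002, -1.0]]
wrist_force: [-0.2, -1.1, 1.0]
finger_gap: 0.994
t 3.2 pos [ 0.6484 -0.243   0.0878] tool offset [-0.0092  0.0016  0.0196] rot [ 0.14 -1.25  0.13] F [-0.2 -1.1  1. ] gap 0.994
```

View pics/g0.png

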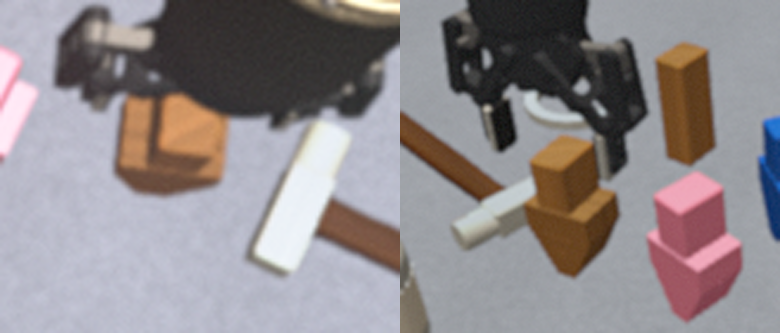

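```bash
python3 -c "
from h import *
s=env.sense();p=np.array(s['position']);R=np.array(s['orientation'])
T=[p+R@[0,sg*.0425,-.013] for sg in(1,-1)]
d=grab('scene');q=proj(d,T);print('scene crop',(q-[100,150])*2.377+[400,0]); print(s['q'])
d=grab('top');q=proj(d,T);print('top crop',(q-[330,130])*3.33,T)
"; python3 need.py 0.640 -0.2425 0.068 -97.5
```

```text
scene crop [[508.28166463 148.0030141 ]
 [606.83522461 173.56198936]]
[ -4.36274059  27.7365912   -7.98252066   0.25544502 -52.99182979
  86.8256794 ]
top crop [[266.63754273 109.00807276]
 [102.10586051  91.84479057]] [array([ 0.64290814, -0.28525449,  0.10120726]), array([ 0.65383681, -0.20096022,  0.10100592])]
t 3.4 pos [ 0.6484 -0.2433  0.0877] tool offset [-0.0088  0.0003  0.0195] rot [ 0.13 -1.28  0.09] F [ 0.2 -1.   0.4] gap 1.002
```

```bash
python3 -m inch '[{"offset":[-0.007,0,0.007],"delta_rot":[0,-1.2,0]},{"offset":[-0.003,0,0.007],"delta_rot":[0,-0.4,0]},{"offset":[0,0,0.006],"delta_rot":[0,0,0]},{"offset":[0,0,0],"delta_rot":[0,0,0]}]'
python3 need.py 0.640 -0.2425 0.068 -97.5
```

```text
time_s: 3.8
position: [0.6378, -0.2421, 0.0669]
orientation: [[0.992, -0.129, -0.007], [-0.129, -0.992, -0.001], [-0.007, 0.002, -1.0]]
wrist_force: [0.1, 0.5, 0.6]
finger_gap: 1.001
t 3.8 pos [ 0.6378 -0.2421  0.0669] tool offset [ 0.0022  0.0001 -0.0011] rot [0.12 0.41 0.07] F [0.1 0.5 0.6] gap 1.001
```

```bash
python3 -m inch '[{"offset":[0.002,0,0],"delta_rot":[0,0.4,0]},{"offset":[0,0,0],"delta_rot":[0,0,0]},{"offset":[0,0,0],"delta_rot":[0,0,0]},{"offset":[0,0,0],"delta_rot":[0,0,0]},{"offset":[0,0,0],"delta_rot":[0,0,0]},{"offset":[0,0,0],"delta_rot":[0,0,0]},{"offset":[0,0,0],"delta_rot":[0,0,0]},{"offset":[0,0,0],"delta_rot":[0,0,0]}]' -1 60
python3 need.py 0.640 -0.2425 0.068 -97.5
```

```text
time_s: 4.6
position: [0.6401, -0.2427, 0.0668]
orientation: [[0.992, -0.129, 0.0], [-0.129, -0.992, -0.002], [0.001, 0.002, -1.0]]
wrist_force: [0.1, 0.3, -1.2]
finger_gap: 0.345
t 4.6 pos [ 0.6401 -0.2427  0.0668] tool offset [-0.0001 -0.0002 -0.0012] rot [ 0.13 -0.03  0.06] F [ 0.1  0.3 -1.2] gap 0.345
```

```bash
python3 -m inch '[{"offset":[0,0,-0.02],"delta_rot":[0,0,0]},{"offset":[0,0,-0.04],"delta_rot":[0,0,0]},{"offset":[0,0,-0.04],"delta_rot":[0,0,0]},{"offset":[0,0,-0.04],"delta_rot":[0,0,0]},{"offset":[0,0,-0.02],"delta_rot":[0,0,0]},{"offset":[0,0,0],"delta_rot":[0,0,0]}]'
python3 - <<'E'
from h import *
F=np.array([.5827,.0312]);u=np.array([.9345,.3559]);n=np.array([-.3559,.9345])
o=[]
for nm,(x0,x1,y0,y1),k in(('scene',(295,475,195,310),400/180),('top',(95,275,150,305),400/180)):
    d=grab(nm);c=cv2.resize(d['image'][y0:y1,x0:x1,::-1],None,fx=k,fy=k,interpolation=2)
    for yy in(-.009,.009,.052,.070,.131,.149):
        q=(proj(d,[[*(F+n*yy+u*s*.085),.058] for s in(-1,1)])+.5-[x0,y0])*k
        cv2.line(c,*[tuple(int(round(w)) for w in p) for p in q],(0,255,0) if yy<.02 else (255,0,255),1,cv2.LINE_AA)
    o.append(c)
H=max(c.shape[0] for c in o);o=[cv2.copyMakeBorder(c,0,H-c.shape[0],0,0,0) for c in o]
cv2.imwrite('pics/j0.png',np.hstack(o))
E
python3 need.py 0.569 0.0669 0.21 -69.15
```

```text
time_s: 5.2
position: [0.6381, -0.2418, 0.2296]
orientation: [[0.991, -0.13, -0.007], [-0.13, -0.991, -0.001], [-0.007, 0.002, -1.0]]
wrist_force: [0.6, -0.8, -2.1]
finger_gap: 0.342
t 5.3 pos [ 0.6368 -0.2414  0.2261] tool offset [-0.1073 -0.2968  0.017 ] rot [ -0.11   0.62 -28.35] F [-0.3 -0.2 -2.1] gap 0.343
```

View pics/j0.png

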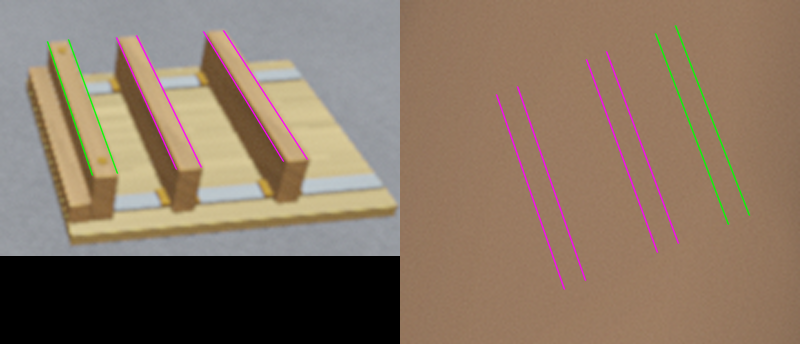

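The scene overlay matches the fence and slat edges within about 1 mm; in the top view the arm covers the jig. I move over gap 1, to fence y = 38.5 mm.

```bash
python3 -m inch '[{"offset":[0,-0.045,0],"delta_rot":[0,0,-7]},{"offset":[0,-0.045,0],"delta_rot":[0,0,-7]},{"offset":[0,-0.045,0],"delta_rot":[0,0,-7]},{"offset":[0,-0.045,0],"delta_rot":[0,0,-7]},{"offset":[0,-0.045,0],"delta_rot":[0,0,0]},{"offset":[0,-0.045,0],"delta_rot":[0,0,0]},{"offset":[0,-0.02,0],"delta_rot":[0,0,0]},{"offset":[0,0,0],"delta_rot":[0,0,0]}]'
python3 need.py 0.569 0.0672 0.16 -69.15
```

```text
time_s: 6.1
position: [0.5764, 0.0473, 0.2073]
orientation: [[0.931, 0.364, -0.039], [0.364, -0.931, -0.002], [-0.037, -0.013, -0.999]]
wrist_force: [-0.6, -0.5, -1.9]
finger_gap: 0.349
t 6.1 pos [0.5764 0.0473 0.2073] tool offset [ 0.0021 -0.0206  0.0475] rot [-0.72  2.12  0.5 ] F [-0.6 -0.5 -1.9] gap 0.349
```

```bash
python3 -m inch '[{"offset":[0.002,-0.018,0.03],"delta_rot":[-0.7,2.1,0.5]},{"offset":[0,-0.002,0.02],"delta_rot":[0,0,0]},{"offset":[0,0,0],"delta_rot":[0,0,0]},{"offset":[0,0,0],"delta_rot":[0,0,0]}]'
python3 need.py 0.569 0.0672 0.14 -69.15
```

```text
time_s: 6.5
position: [0.5671, 0.066, 0.1511]
orientation: [[0.934, 0.357, -0.007], [0.357, -0.934, -0.003], [-0.007, 0.0, -1.0]]
wrist_force: [0.1, -0.7, -0.7]
finger_gap: 0.346
t 6.5 pos [0.5671 0.066  0.1511] tool offset [ 0.0023 -0.0005  0.0111] rot [0.02 0.42 0.04] F [ 0.1 -0.7 -0.7] gap 0.346
```

```bash
python3 -m inch '[{"offset":[0.001,0,0.01],"delta_rot":[0,0.4,0]},{"offset":[0,0,0.01],"delta_rot":[0,0,0]},{"offset":[0,0,0.01],"delta_rot":[0,0,0]},{"offset":[0,0,0.01],"delta_rot":[0,0,0]},{"offset":[0,0,0],"delta_rot":[0,0,0]}]'
python3 need.py 0.569 0.0672 0.0785 -69.15
```

```text
time_s: 7.0
position: [0.5694, 0.0645, 0.1086]
orientation: [[0.935, 0.354, 0.001], [0.354, -0.935, 0.0], [0.001, 0.0, -1.0]]
wrist_force: [0.4, -0.6, -1.6]
finger_gap: 0.345
t 7.0 pos [0.5694 0.0645 0.1086] tool offset [ 0.0005 -0.0027  0.0301] rot [ 0.02 -0.06 -0.13] F [ 0.4 -0.6 -1.6] gap 0.345
```

```bash
python3 -m inch '[{"offset":[0,-0.0025,0.004],"delta_rot":[0,0,0]},{"offset":[0,0,0.006],"delta_rot":[0,0,0]},{"offset":[0,-0.0005,0.006],"delta_rot":[0,0,0]},{"offset":[0,0,0.004],"delta_rot":[0,0,0]}]'
python3 need.py 0.569 0.0672 0.0785 -69.15
```

```text
time_s: 7.4
position: [0.5704, 0.0673, 0.0893]
orientation: [[0.935, 0.355, 0.005], [0.355, -0.935, -0.0], [0.005, 0.002, -1.0]]
wrist_force: [0.9, -3.3, 1.0]
finger_gap: 0.344
t 7.4 pos [0.5704 0.0673 0.0893] tool offset [-0.0014 -0.0005  0.0107] rot [ 0.12 -0.27 -0.06] F [ 0.9 -3.3  1. ] gap 0.344
```

```bash
python3 -m inch '[{"offset":[-0.001,-0.0005,0.006],"delta_rot":[0,-0.3,0]},{"offset":[0,0,0.005],"delta_rot":[0,0,0]},{"offset":[0,0,0.002],"delta_rot":[0,0,0]},{"offset":[0,0,0],"delta_rot":[0,0,0]},{"offset":[0,0,0],"delta_rot":[0,0,0]}]'
python3 need.py 0.569 0.0672 0.0785 -69.15
```

```text
time_s: 7.9
position: [0.5706, 0.0682, 0.0785]
orientation: [[0.934, 0.357, 0.004], [0.357, -0.934, -0.002], [0.003, 0.003, -1.0]]
wrist_force: [1.5, -0.9, 0.2]
finger_gap: 0.344
t 7.9 pos [0.5706 0.0682 0.0785] tool offset [-0.0019  0.0003  0.    ] rot [ 0.16 -0.15  0.04] F [ 1.5 -0.9  0.2] gap 0.344
```

```bash
python3 -m inch '[{"offset":[0,0,0.001],"delta_rot":[0,0,0]},{"offset":[0,0,0],"delta_rot":[0,0,0]}]'
python3 - <<'E'
from h import *
o=[]
for nm,(x0,x1,y0,y1),k in(('scene',(285,475,155,315),2.1),('top',(85,275,150,310),2.1)):
    d=grab(nm);o.append(cv2.resize(d['image'][y0:y1,x0:x1,::-1],None,fx=k,fy=k,interpolation=2))
cv2.imwrite('pics/k1.png',np.hstack(o))
E
python3 need.py 0.569 0.0672 0.0785 -69.15
```

```text
time_s: 8.1
position: [0.5707, 0.0682, 0.0785]
orientation: [[0.934, 0.357, 0.004], [0.357, -0.934, -0.002], [0.003, 0.003, -1.0]]
wrist_force: [-0.8, -0.3, 1.2]
finger_gap: 0.344
t 8.2 pos [0.5708 0.0682 0.0785] tool offset [-0.0021  0.0003 -0.    ] rot [ 0.19 -0.18  0.07] F [-2.4 -0.4  7.3] gap 0.341
```

View pics/k1.png

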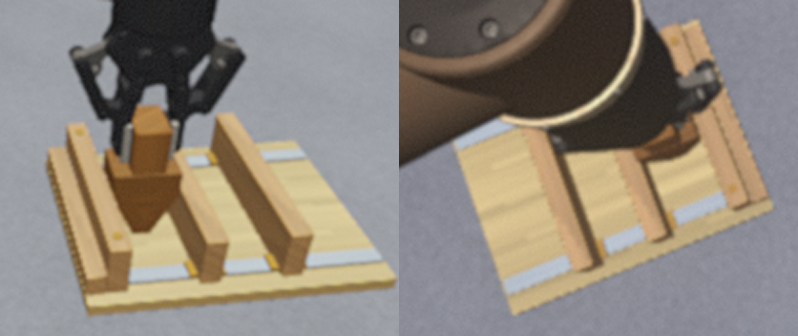

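The picture shows the spacer seated between the fence and slat 1, which has moved out. The foot is on the board (Fz about 7 N). I lift it and measure the slats.

```bash
python3 -m inch '[{"offset":[0,0,-0.01],"delta_rot":[0,0,0]},{"offset":[0,0,-0.02],"delta_rot":[0,0,0]},{"offset":[0,0,-0.025],"delta_rot":[0,0,0]},{"offset":[0,0,-0.025],"delta_rot":[0,0,0]},{"offset":[0,0,-0.025],"delta_rot":[0,0,0]},{"offset":[0,0,0],"delta_rot":[0,0,0]}]'
python3 - <<'E'
from h import *
F=np.array([.5827,.0312]);u=np.array([.9345,.3559]);n=np.array([-.3559,.9345])
d=grab('scene');x0,x1,y0,y1=295,475,195,310;k=4
c=cv2.resize(d['image'][y0:y1,x0:x1,::-1],None,fx=k,fy=k,interpolation=2)
for yy in(-.009,.009,.066,.084,.131,.149):
    q=(proj(d,[[*(F+n*yy+u*s*.085),.058] for s in(-1,1)])+.5-[x0,y0])*k
    cv2.line(c,*[tuple(int(round(w)) for w in p) for p in q],(0,255,0) if yy<.02 else (255,0,255),1,cv2.LINE_AA)
cv2.imwrite('pics/k2.png',c)
E
python3 need.py 0.569 0.0672 0.145 -69.15
```

```text
time_s: 8.8
position: [0.5684, 0.0687, 0.1851]
orientation: [[0.935, 0.356, -0.003], [0.356, -0.935, -0.003], [-0.004, 0.001, -1.0]]
wrist_force: [0.7, -0.1, -1.7]
finger_gap: 0.346
t 8.85 pos [0.5674 0.0685 0.1832] tool offset [0.0013 0.0018 0.0382] rot [ 0.05  0.34 -0.03] F [-0.8  0.1 -1.5] gap 0.345
```

View pics/k2.png

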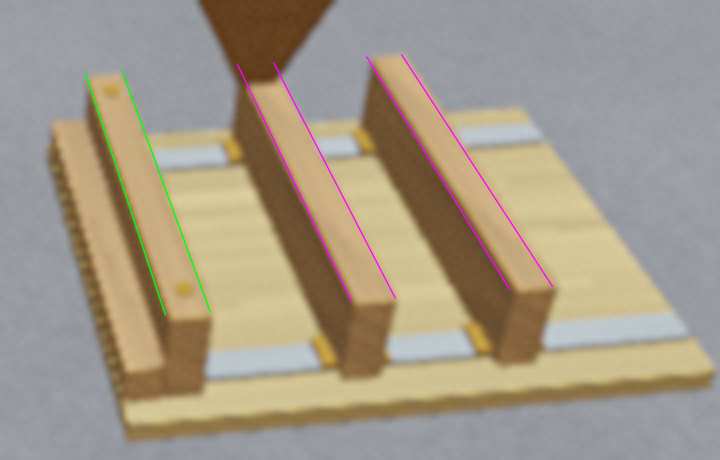

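Slat 1 fits the predicted lines at 75 mm. Slat 2 is at 140 mm, so gap 2 is about 47 mm. Next target is the spacer centre at 114 mm in the fence frame, i.e. world (0.5421, 0.1377).

```bash
python3 -m inch '[{"offset":[0,-0.025,0],"delta_rot":[0,0,0]},{"offset":[0,-0.025,0.01],"delta_rot":[0,0,0]},{"offset":[0,-0.022,0.01],"delta_rot":[0,0,0]},{"offset":[0,-0.002,0.01],"delta_rot":[0,0,0]},{"offset":[0,0,0],"delta_rot":[0,0,0]}]'
python3 need.py 0.5421 0.1377 0.14 -69.15
```

```text
time_s: 9.35
position: [0.537, 0.1389, 0.1476]
orientation: [[0.936, 0.353, -0.012], [0.353, -0.936, -0.004], [-0.012, -0.001, -1.0]]
wrist_force: [-0.3, -0.4, -2.0]
finger_gap: 0.347
t 9.35 pos [0.537  0.1389 0.1476] tool offset [0.0044 0.0029 0.0075] rot [-0.04  0.71 -0.2 ] F [-0.3 -0.4 -2. ] gap 0.347
```

```bash
python3 -m inch '[{"offset":[0.004,0.003,0.006],"delta_rot":[0,0.7,-0.2]},{"offset":[0,0,0.008],"delta_rot":[0,0,0]},{"offset":[0,0,0.004],"delta_rot":[0,0,0]},{"offset":[0,0,0],"delta_rot":[0,0,0]}]'
python3 need.py 0.5421 0.1377 0.0785 -69.15
```

```text
time_s: 9.75
position: [0.5423, 0.1353, 0.1271]
orientation: [[0.935, 0.355, -0.001], [0.355, -0.935, -0.0], [-0.001, -0.0, -1.0]]
wrist_force: [-1.1, 0.6, -1.8]
finger_gap: 0.345
t 9.75 pos [0.5423 0.1353 0.1271] tool offset [ 0.0007 -0.0023  0.0486] rot [-0.02  0.07 -0.09] F [-1.1  0.6 -1.8] gap 0.345
```

```bash
python3 -m inch '[{"offset":[0,-0.003,0.005],"delta_rot":[0,0,0]},{"offset":[0,-0.0005,0.008],"delta_rot":[0,0,0]},{"offset":[0,-0.0005,0.008],"delta_rot":[0,0,0]},{"offset":[0,0,0],"delta_rot":[0,0,0]}]'
python3 need.py 0.5421 0.1377 0.0785 -69.15
```

```text
time_s: 10.15
position: [0.5412, 0.1389, 0.1047]
orientation: [[0.935, 0.353, -0.001], [0.353, -0.935, 0.0], [-0.0, -0.0, -1.0]]
wrist_force: [-0.5, -0.5, -1.1]
finger_gap: 0.341
t 10.15 pos [0.5412 0.1389 0.1047] tool offset [0.0005 0.0015 0.0262] rot [-0.03  0.02 -0.16] F [-0.5 -0.5 -1.1] gap 0.341
```

```bash
python3 -m inch '[{"offset":[0,0.0015,0.005],"delta_rot":[0,0,-0.1]},{"offset":[0,0,0.006],"delta_rot":[0,0,0]},{"offset":[0,0,0.006],"delta_rot":[0,0,0]},{"offset":[0,0,0.003],"delta_rot":[0,0,0]}]'
python3 need.py 0.5421 0.1377 0.0785 -69.15
```

```text
time_s: 10.55
position: [0.543, 0.1372, 0.0845]
orientation: [[0.934, 0.356, 0.002], [0.356, -0.934, -0.0], [0.002, 0.001, -1.0]]
wrist_force: [0.3, -1.2, 4.5]
finger_gap: 0.342
t 10.55 pos [0.543  0.1372 0.0845] tool offset [-0.0007 -0.0009  0.006 ] rot [ 0.05 -0.1   0.02] F [ 0.3 -1.2  4.5] gap 0.342
```

```bash
python3 -m inch '[{"offset":[0,-0.001,0.004],"delta_rot":[0,0,0]},{"offset":[0,0,0.003],"delta_rot":[0,0,0]},{"offset":[0,0,0.001],"delta_rot":[0,0,0]},{"offset":[0,0,0],"delta_rot":[0,0,0]},{"offset":[0,0,0],"delta_rot":[0,0,0]}]'
python3 need.py 0.5421 0.1377 0.0785 -69.15
```

```text
time_s: 11.05
position: [0.5431, 0.1382, 0.0784]
orientation: [[0.934, 0.357, 0.003], [0.357, -0.934, -0.0], [0.003, 0.002, -1.0]]
wrist_force: [1.1, -1.9, 0.3]
finger_gap: 0.345
t 11.05 pos [0.5431 0.1382 0.0784] tool offset [-0.0011  0.0001 -0.0001] rot [ 0.09 -0.18  0.09] F [ 1.1 -1.9  0.3] gap 0.345
```

```bash
python3 -m inch '[{"offset":[0,0,0.001],"delta_rot":[0,0,0]},{"offset":[0,0,0],"delta_rot":[0,0,0]}]' && python3 -m inch '[{"offset":[0,0,0],"delta_rot":[0,0,0]},{"offset":[0,0,0],"delta_rot":[0,0,0]},{"offset":[0,0,0],"delta_rot":[0,0,0]},{"offset":[0,0,0],"delta_rot":[0,0,0]},{"offset":[0,0,0],"delta_rot":[0,0,0]},{"offset":[0,0,0],"delta_rot":[0,0,0]},{"offset":[0,0,0],"delta_rot":[0,0,0]}]' 1
```

```text
time_s: 11.25
position: [0.5432, 0.1382, 0.0784]
orientation: [[0.934, 0.358, 0.004], [0.358, -0.934, -0.001], [0.003, 0.002, -1.0]]
wrist_force: [-0.4, -0.8, -1.3]
finger_gap: 0.342
time_s: 11.95
position: [0.5433, 0.139, 0.0773]
orientation: [[0.934, 0.358, 0.004], [0.358, -0.934, 0.0], [0.003, 0.001, -1.0]]
wrist_force: [1.1, 0.7, 0.3]
finger_gap: 0.999
```

Released. I lift straight up, then back away for a clear top view.

```bash
python3 -m inch '[{"offset":[0,0,-0.015],"delta_rot":[0,0,0]},{"offset":[0,0,-0.025],"delta_rot":[0,0,0]},{"offset":[0,0,-0.035],"delta_rot":[0,0,0]},{"offset":[0,0,-0.035],"delta_rot":[0,0,0]},{"offset":[0,0,-0.035],"delta_rot":[0,0,0]},{"offset":[0,-0.045,0],"delta_rot":[0,0,0]},{"offset":[0,-0.045,0],"delta_rot":[0,0,0]},{"offset":[0,-0.045,0],"delta_rot":[0,0,0]},{"offset":[0,-0.045,0],"delta_rot":[0,0,0]},{"offset":[0,-0.045,0],"delta_rot":[0,0,0]}]'
python3 -m inch '[{"offset":[0,-0.03,0],"delta_rot":[0,0,0]},{"offset":[0,0,0],"delta_rot":[0,0,0]},{"offset":[0,0,0],"delta_rot":[0,0,0]}]'
python3 - <<'E'
from h import *
F=np.array([.5827,.0312]);u=np.array([.9345,.3559]);n=np.array([-.3559,.9345])
o=[]
for nm,(x0,x1,y0,y1),k in(('scene',(295,475,170,315),400/180),('top',(95,275,150,305),400/180)):
    d=grab(nm);c=cv2.resize(d['image'][y0:y1,x0:x1,::-1],None,fx=k,fy=k,interpolation=2)
    for yy in(-.009,.009,.067,.085,.142,.160):
        q=(proj(d,[[*(F+n*yy+u*s*.085),.058] for s in(-1,1)])+.5-[x0,y0])*k
        cv2.line(c,*[tuple(int(round(w)) for w in p) for p in q],(0,255,0) if yy<.02 else (255,0,255),1,cv2.LINE_AA)
    q=(proj(d,[[*(F+n*(.1135+a*.015)+u*b*.02),.117] for a,b in((1,1),(1,-1),(-1,-1),(-1,1))])+.5-[x0,y0])*k
    cv2.polylines(c,[q.round().astype(int)],True,(255,255,0),1,cv2.LINE_AA)
    o.append(c)
H=max(c.shape[0] for c in o);o=[cv2.copyMakeBorder(c,0,H-c.shape[0],0,0,0) for c in o]
cv2.imwrite('pics/f.png',np.hstack(o))
E
```

```text
time_s: 12.95
position: [0.4617, 0.351, 0.2293]
orientation: [[0.937, 0.348, 0.004], [0.348, -0.937, 0.002], [0.004, -0.001, -1.0]]
wrist_force: [1.3, -0.0, 1.2]
finger_gap: 0.998
time_s: 13.25
position: [0.4482, 0.3852, 0.2289]
orientation: [[0.935, 0.354, 0.004], [0.354, -0.935, 0.002], [0.004, -0.001, -1.0]]
wrist_force: [0.5, -0.5, -0.4]
finger_gap: 1.003
```

View pics/f.png

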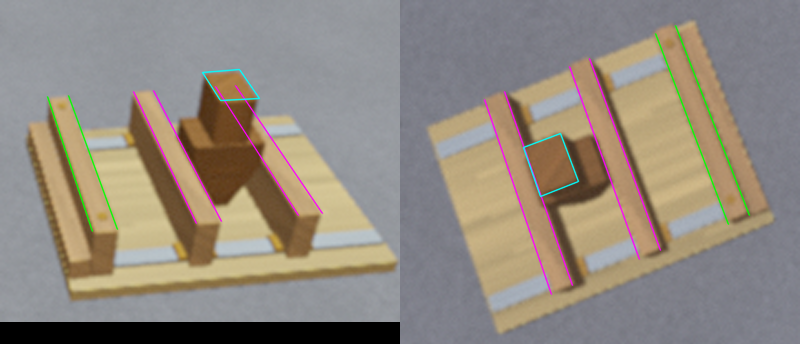

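Both views show both slats within about 2 mm of the drawn 76 and 151 mm positions. The handle top fits the square predicted for a seated, upright spacer at (550,165) in the top crop. The arm is clear.

```bash
python3 -c "
from h import *
print(env.sense()['time_s']);print(sign_off())"
```

```text
13.35
the job is handed in; nothing more can be done
None
```

I set both gaps with the brown wedge spacer and left it standing upright, right down, in the second gap. I handed the job in at 13.35 s of robot time; sign-off gives no verdict.

- **First gap:** the spacer sat on the board about 39 mm from the fence middle, and its handle was at about 96 mm height. After I lifted it out, slat 1 measured about 75 mm from the fence.
- **Second gap:** I pushed the spacer in from slat 1's face until it was right down, at about the same tool height as in the first gap. Then I released it and backed the arm clear.
- **Last picture check:** both views put slat 1 at about 75–76 mm and slat 2 at about 150–151 mm from the fence. That makes both gaps about 56–58 mm. The handle top fits the outline expected for an upright, seated spacer.

No check failed. The slat positions are good to about 2 mm. One disagreement came early: the two cameras placed the handle about 6 mm apart before the grasp. I averaged them, and the grip closed normally at about 29 mm.

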